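Push a stuck mincer plate out of its ring nut over the stomper

ROBOT

A 6-joint arm with a two-finger parallel gripper is mounted at the origin on the work surface. World frame = base frame: x ahead of the robot, y to its left, z up, the work surface at z = 0. Lengths are in mm, angles in rad, forces in N, time in s.
With the tool pointing down it reaches from about 275 to 1000 mm from the base axis. Payload 8.4 kg.
Tool frame: the origin (TCP) lies at the centre of the arm's flange, where the gripper is bolted on; the fingertips stand 173 mm ahead of it and the grasp point (between the pads) lies 155 mm ahead of it (tcp_to_tips is the distance from the TCP to the fingertips, in mm); z points along the fingers, x is the direction in which the jaws open and shut, and the axes are right-handed (so a half turn about z gives the same grasp; the last joint's range is limited). The gripper opens to 85 mm and grips with 20 to 120 N. Pads are 22 mm wide; open, the fingers measure 114 mm over their backs; the gripper's body (76 mm by 85 mm) begins 54 mm behind the grasp point. The pads swing forward as they close: fully open they stand 13 mm farther back than shut.
Start: joints at [1.275, 0.353, 1.633, -0, 1.155, -0.002], TCP at [180.994, 598.223, 404.681] pointing down, gripper open.
Joint ranges: [-2.63, 2.63], [-0.92, 2.1], [0.06, 2.66], [-1.3, 4.44], [0, 2.69], [-3.02, 3.02]. Speed limits (rad/s): [2.22, 2.22, 2.79, 3.14, 3.14, 3.14].

INTERFACE

Orientations are given as [roll, pitch, yaw] about the fixed x, y, z axes, in that order (R = Rz(yaw) Ry(pitch) Rx(roll)).
In Python, from rig import sense, grab_frame, camera_info, sign_off, tcp_to_tips gives the robot as it stands.
- The arm moves only by the shell command python3 -m creep 'ROWS' [FORCE]. ROWS is text: rows parted by semicolons, each of 5 numbers parted by spaces: the opening in per cent of the stroke, from 0 (shut) to 100 (fully open), then the shift along the tool's x, y, z in cm, then the turn about the tool's z in degrees. In form: fingers tx ty tz roll; .... A call has 1 to 20 rows; each row is the pose to reach, as a shift and turn from the pose measured when the call began, along the tool's axes at that moment; what a row does not reach only later rows make up. A row lasts 1/10 s, in which the tool goes at most 50 mm and 8.59 degrees, less where a joint would pass 70% of its speed; a pose out of reach is approached as far as the arm can. A call with a gripper value outside its range is refused whole. The fingers move at their own pace and stop on an object; FORCE is the grip in N (left out, the last holds). Time passes only in rows, so rows that repeat a pose let the fingers close. It gives the time, the measured TCP pose, the force and the opening at its end, in the units of the state.
- sense(): the state, without advancing time (a new reading comes with each control period).
- grab_frame(name): name is "scene" or "top" or "wrist"; returns (picture, depth): 480x640x3 uint8, blue, green, red; 480x640 float32, mm along the optical axis (not along the pixel's ray), 0 where there is no reading.
- camera_info(name): a dict with "vertical_fov" (degrees; the focal length in pixels is half the picture's height over the tangent of half this angle, whatever the lens; pixels are square), "cx", "cy" (the principal point, pixels), "D" ([k1, k2, p1, p2, k3] as OpenCV has them; the pictures are not rectified), "world_to_cam" (4x4, takes a point from world to camera coordinates). Camera axes: x right, y down, z forward; pixel columns grow to the right and rows downward; lengths in mm; the calibration is good to about 2 mm. A picture is of the moment at which its call begins: read the wrist's pose just before it. camera_info takes no time and is no camera call; for the wrist camera it gives the pose at the moment of the call.
- sign_off(): hands the job in, once; it reports no verdict.
The state is a dict: "clock": time; "qpos": joint angles; "qvel": joint speeds; "joint_efforts": joint torques, N m; "eef_pos": TCP position; "tcp_rot": TCP orientation; "contact_force": force on the tool from outside, world axes, zero at the start; "wrist_torque": the same for the moment, N m; "opening": opening from 0.0 (shut) to 1.0 (fully open).
Only numpy, scipy, OpenCV 4.12 (cv2) and the standard library are available. Lean on these libraries where they do the work, as an engineer would, in place of code of your own. Each camera call takes 0.05 s, during which the arm holds its last target.

TASK

The perforated plate has stuck in the mincer's ring nut. Press the ring nut straight down over the nose of the blue stomper standing on the mat, so that the nose pokes the plate up out of it: push steadily, without ramming, until the plate comes free and the ring nut rests on the stomper's flange. Leave the ring nut there, lay the plate flat in the white pan, and do not disturb the sauce bottle, the eggs or the mincer knife.

Things in the scene. Friction and masses are not known exactly. Their poses are not given: they have to be found in the camera images.
- ring_mid (a point): Centre, half-way up, of the aluminium ring nut of a small bench mincer: loose, 0.24 kg, outside 64 mm across with fine ribs, 32 mm tall, z up. It stands on the table on its front lip and can be gripped round the outside.
- plate_mid (a point): Centre, half-way up, of the perforated steel mincer plate: a disc 53 mm in diameter, 10 mm thick, 0.11 kg, z along its axis (up).
- nose_top (a point): Centre of the flat top of the nose of the stomper (meat pusher), z up; unloaded it is about 104 mm above the table. The nose is a cylinder 41 mm in diameter with a 1.5 mm bevel round its top; it rises 34 mm above a flat stop flange 60 mm across. With the ring nut down on the flange the plate stands on the nose, its underside 2 mm above the ring nut's top rim.
- stomper: The blue plastic stomper, loose, about 0.35 kg, 74 mm tall, standing nose up on its palm grip, a foot 66 mm across; origin at the centre of its underside, z up. It sinks well into the soft mat while it is pressed and springs back up when the plate comes free. More than 26 N between the stomper and the plate or ring nut does damage.
- ring: The same ring nut; origin at the centre of its underside, z up. The lip at the bottom, 5 mm thick, leaves a round access hole 43 mm across; above it is the recess, 53 mm across, 27 mm deep, open at the top. At the start the plate sits in the recess down on the lip, its top face 17 mm below the ring nut's top rim.
- plate: The same plate; origin at the centre of its underside. It is a tight fit over the whole depth of the recess: sliding it takes a steady push of some 9 to 19 N, different each time, and it comes loose, with a drop in the force, only when its underside reaches the ring nut's top rim.
- pan_in (a point): Centre of the inner floor of the white shallow wash-up pan, which is fixed: 220 mm along its x, 170 mm along its y, walls 4 mm thick and 20 mm tall from the table, inner floor 4 mm above the table.
- sauce_bottle: Yellow squeeze bottle, 54 mm in diameter, 195 mm tall; bystander. Origin at its underside.
- egg_tray: Brown card tray with five eggs, 105 x 155 mm, 67 mm tall; bystander. Origin at its underside.
- mincer_knife: Four-armed steel mincer knife lying flat, 49 mm across, 10 mm thick; bystander. Origin at its underside.
- mat: Black soft sponge-rubber bench mat, 150 mm square, 30 mm thick, fixed to the table, under the stomper; origin at the centre of its underside. Under the stomper it gives roughly 1 mm for each 1.3 N until it goes hard, somewhere between 4.5 and 13.5 mm down, different each time and not to be seen.
Mind the look-alikes: they are no part of the job. Of the things that look like the stomper, the smaller one is meant. What is shaped like the plate but turquoise is not meant.

How it is judged (in metres and radians):
On the way:
1. the ring nut is down on the stomper's flange and the plate stands on the nose, its underside clear above the ring nut's top rim (z of plate_mid in the frame of ring_mid above 0.0215 m and horizontal distance between plate_mid and nose_top below 0.012 m and z of ring_mid in the frame of nose_top below -0.0165 m and horizontal distance between ring_mid and nose_top below 0.004 m), for 0.2 s.
At the end, for the whole second after the job is handed in: The plate lies flat (within 6 degrees) and still on the floor of the white pan; the ring nut rests level and still on the stomper's flange (within 1.5 mm) round the nose; the stomper stands upright on the mat (x of plate_mid in the frame of pan_in between -0.085 and 0.085 m and y of plate_mid in the frame of pan_in between -0.06 and 0.06 m and height (world z) of plate_mid below 0.0115 m and angle between each of plate_mid, ring_mid, stomper's own z axis and vertical below 0.1 rad and linear speed of each of plate, ring below 0.02 m/s and z of ring_mid in the frame of nose_top between -0.02 and -0.0165 m and horizontal distance between ring_mid and nose_top below 0.004 m and height (world z) of stomper between 0.022 and 0.034 m and horizontal distance between stomper and mat below 0.07 m); the robot touches nothing.
It fails at once if the plate, ring nut or stomper is rammed: more than 26 N between the stomper and the plate or the ring nut (contact force between stomper and plate above 26 N or contact force between stomper and ring above 26 N).
It fails at once if the plate is dropped or flung: faster than 0.6 m/s while neither in the fingers nor in the ring nut (linear speed of plate above 0.6 m/s and contact force between each of the fingers, ring and plate below 0.01 N).
It fails at once if the stomper is knocked over (angle between stomper's own z axis and vertical above 0.35 rad).
It fails at once if the sauce bottle, the egg tray or the mincer knife is moved by more than 15 mm (distance of any of sauce_bottle, egg_tray, mincer_knife from where it was at the start of the episode above 0.015 m).
It also fails if it takes over 72 s, if anything falls off the work surface, if the arm or the gripper's body presses on something with over 40 N, if the wrist force passes 120 N, or if a joint passes its speed limit or range.

## Working session

There is one attempt and no reset: what is moved stays moved. The work goes in short steps, Python scripts to look and compute and a shell command to move; the robot and the scene stay as the last step left them, time stands still between calls to the robot, and variables do not carry over. Pictures are saved under pics/ and viewed, and the job is handed in when it is done.

```bash
ls; mkdir -p pics
cat > h.py <<'E'
import numpy as np,cv2
from rig import *
def cam(n):
    c=camera_info(n); f=240/np.tan(np.radians(c["vertical_fov"])/2)
    K=np.array([[f,0,c["cx"]],[0,f,c["cy"]],[0,0,1.]]); return K,np.array(c["D"],float),np.array(c["world_to_cam"],float)
def ray(n,uv,C=None):
    K,D,T=C or cam(n)
    p=cv2.undistortPoints(np.array(uv,float).reshape(-1,1,2),K,D).reshape(-1,2)
    R=T[:3,:3];o=-R.T@T[:3,3]
    d=np.c_[p,np.ones(len(p))]@R
    return o,d
def onz(n,uv,z,C=None):
    o,d=ray(n,uv,C); return o+d*((z-o[2])/d[:,2])[:,None]
def bydepth(n,uv,dep,C=None):
    o,d=ray(n,uv,C); return o+d*np.array(dep).reshape(-1,1)
def proj(n,P,C=None):
    K,D,T=C or cam(n)
    return cv2.projectPoints(np.array(P,float).reshape(-1,1,3),cv2.Rodrigues(T[:3,:3])[0],T[:3,3],K,D)[0].reshape(-1,2)
E
python3 - <<'E'
from h import *
s=sense();print(s)
for n in("scene","top","wrist"):
    p,d=grab_frame(n);cv2.imwrite(f"pics/{n}0.png",p);np.save(f"pics/{n}0.npy",d)
    print(n,camera_info(n))
E
```

```text
pics
{'clock': 0.0, 'qpos': array([ 1.27458620e+00,  3.53646793e-01,  1.63412306e+00,  2.50025091e-05,
        1.15516053e+00, -2.44289208e-03]), 'qvel': array([ 0.00035453,  0.00082783, -0.00135707, -0.00252494,  0.00069239,
       -0.00132264]), 'joint_efforts': array([ 1.23725491e-03, -6.05259919e+01, -3.42065692e+01,  8.45059412e-05,
        9.47689667e-03, -5.19915950e-07]), 'eef_pos': array([180.93164065, 598.00400671, 403.96709306]), 'tcp_rot': array([-3.14156653e+00,  1.33766429e-03,  1.27701900e+00]), 'contact_force': array([-0.13829157, -0.14640245,  0.248584  ]), 'wrist_torque': array([ 0.01483679, -0.06658485, -0.03637061]), 'opening': 0.998030794077858}
scene {'vertical_fov': 46.22786888428216, 'cx': 317.47604900759643, 'cy': 251.04268482565146, 'D': array([-0.17413186,  0.        ,  0.        ,  0.        ,  0.        ]), 'world_to_cam': array([[-8.22446716e-01,  5.68788412e-01,  7.81930746e-03,
         4.32880056e+02],
       [ 3.14407606e-01,  4.65991219e-01, -8.27042950e-01,
        -1.15551850e+02],
       [-4.74056175e-01, -6.77740308e-01, -5.62084351e-01,
       
[... 465 characters left out ...]
     [ 1.83310113e-01, -2.33639675e-03, -9.83052361e-01,
         9.72544829e+02],
       [ 0.00000000e+00,  0.00000000e+00,  0.00000000e+00,
         1.00000000e+00]])}
wrist {'vertical_fov': 63.03368127877105, 'cx': 319.03864408486703, 'cy': 233.39632029082634, 'D': array([-0.08114011,  0.        ,  0.        ,  0.        ,  0.        ]), 'world_to_cam': array([[ 2.89925924e-01,  9.57046207e-01, -2.34847649e-03,
        -6.23644793e+02],
       [ 9.14429839e-01, -2.76290003e-01,  2.95773400e-01,
        -3.82507392e+01],
       [ 2.82419951e-01, -8.78998934e-02, -9.55255244e-01,
         3.81064769e+02],
       [ 0.00000000e+00,  0.00000000e+00,  0.00000000e+00,
         1.00000000e+00]])}
```

View pics/scene0.png

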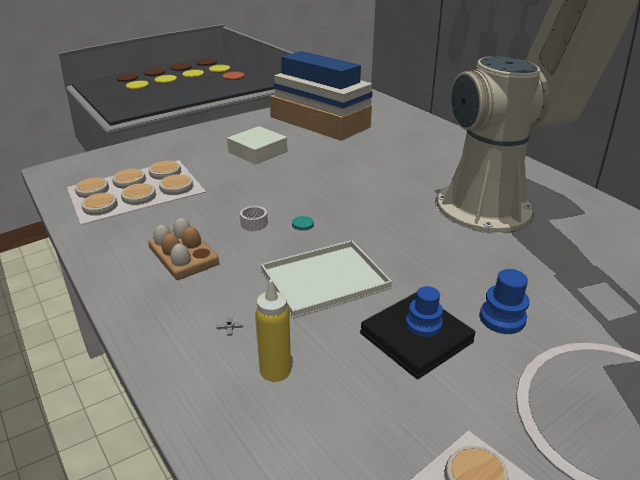

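View pics/top0.png

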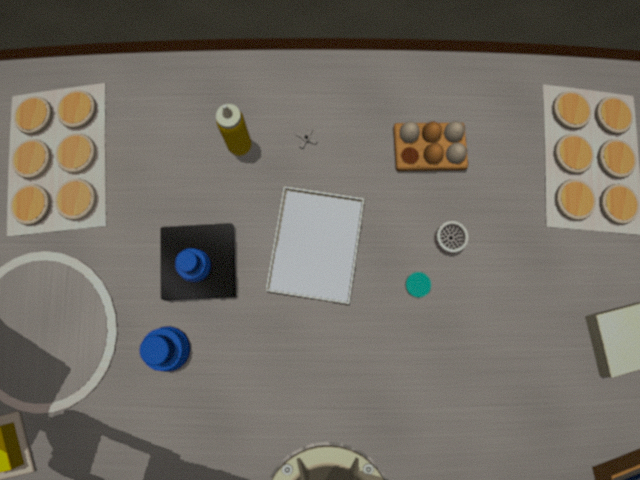

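View pics/wrist0.png

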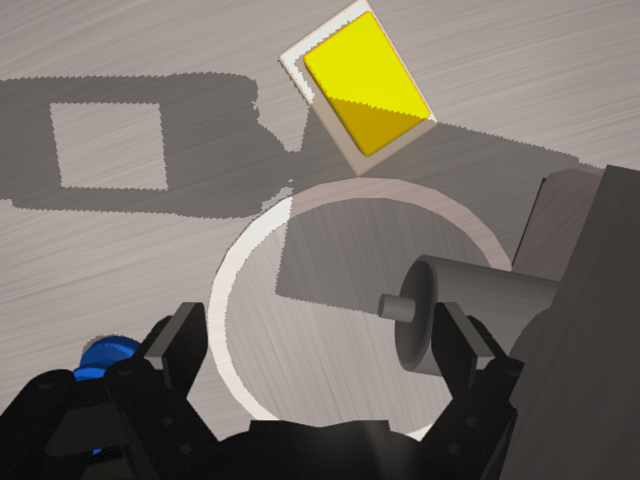

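The scene view shows the ring nut at (254,217), the turquoise disc at (303,223), the small stomper on the mat at (428,305), the big stomper at (505,300) and the pan at (325,277). In the top view the ring is at (452,237), the turquoise disc at (418,285), the small stomper at (192,265), the big one at (163,348) and the pan at (315,245). Next I'll measure these from both views.

Run:
```python
from h import *
p=cv2.imread("pics/top0.png");q=cv2.imread("pics/scene0.png")
a=cv2.resize(p[200:310,140:500],None,fx=2.2,fy=2.2,interpolation=cv2.INTER_CUBIC)
b=cv2.resize(q[190:330,230:470],None,fx=3.3,fy=3.3,interpolation=cv2.INTER_CUBIC)[:,:792]
c=np.zeros((a.shape[0]+340,800,3),np.uint8);c[:a.shape[0],:a.shape[1]]=a;c[a.shape[0]:,:b.shape[1]]=b[:340]
cv2.imwrite("pics/crop0.png",c)
dt=np.load("pics/top0.npy");ds=np.load("pics/scene0.npy");dw=np.load("pics/wrist0.npy")
print("wrist barrel depth",dw[300,480],dw[100,370],dw[306,398])
def P(n,uv,D):return bydepth(n,[uv],[D[uv[1],uv[0]]]).round(1)
for uv in[(452,226),(452,237),(441,237),(464,238),(418,285),(192,265),(163,348),(315,245),(220,290),(230,115),(306,139),(430,146)]:print("top",uv,P("top",uv,dt))
for uv in[(254,212),(303,222),(428,292),(511,278),(325,277)]:print("scene",uv,P("scene",uv,ds))
# blue blobs
for n,im,D in(("top",p,dt),("scene",q,ds)):
    h=cv2.cvtColor(im,cv2.COLOR_BGR2HSV)
    m=cv2.inRange(h,(108,150,60),(125,255,255))
    k,l,st,ce=cv2.connectedComponentsWithStats(m)
    C=cam(n)
    for i in range(1,k):
        if st[i,4]<200:continue
        v,u=np.where(l==i);X=bydepth(n,np.c_[u,v],D[v,u],C)
        zt=np.percentile(X[:,2],97)
        t=X[X[:,2]>zt-3]
        print(n,st[i],"top z",zt,"centre",(t.max(0)+t.min(0))/2,t.mean(0),"ext",t.max(0)-t.min(0))
# ring by depth
for n,D,box in(("top",dt,(425,210,480,265)),("scene",ds,(235,200,272,232))):
    v,u=np.mgrid[box[1]:box[3],box[0]:box[2]];u=u.ravel();v=v.ravel()
    X=bydepth(n,np.c_[u,v],D[v,u])
    t=X[X[:,2]>27];print(n,"ring",np.percentile(t,[1,50,99],axis=0).round(1).tolist(),(t.max(0)+t.min(0))/2,t.max(0)-t.min(0))
```

```text
wrist barrel depth 198.16063 289.82593 219.02895
top (452, 226) [[ 558.2 -260.2   15. ]]
top (452, 237) [[ 535.  -259.1   14.6]]
top (441, 237) [[ 535.3 -236.3   13.4]]
top (464, 238) [[ 530.5 -280.5   27.6]]
top (418, 285) [[ 436.9 -185.6    7.9]]
top (192, 265) [[466.5 254.2 103.5]]
top (163, 348) [[313.  304.  100.7]]
top (315, 245) [[520.5  24.2   5.6]]
top (220, 290) [[426.1 214.1  26.7]]
top (230, 115) [[736.4 180.9 168.5]]
top (306, 139) [[750.7  43.    7.6]]
top (430, 146) [[ 716.6 -211.8   59.1]]
scene (254, 212) [[ 521.2 -280.4   15.8]]
scene (303, 222) [[ 442.6 -182.1    9.9]]
scene (428, 292) [[476.3 264.7 104.2]]
scene (511, 278) [[316.8 321.1 101.7]]
scene (325, 277) [[521.6  20.6   4.7]]
top [175 248  35  34 754] top z 106.51760293097246 centre [418.84266269 155.88895375 578.54490088] [472.65785251 264.80384823 110.90507486] ext [147.87207873 257.10791897 950.03261955]
top [ 140  327   49   44 1102] top z 104.67345149843543 centre [314.23143421 187.0355291  577.62149325] [309.92043772 317.8128014  112.19928773] ext [ 61.35037822 319.40106968 951.8794348 ]
scene [282  5
[... 196 characters left out ...]
   49   65 2322] top z 102.88951437040122 centre [678.85445136 538.21215052 403.99753961] [339.51313167 336.83912297 122.17686925] ext [788.25408875 484.97692513 608.13772004]
scene [ 406  287   37   50 1394] top z 105.13964969337536 centre [765.48957745 514.24475455 405.11034164] [501.73259586 287.18114961 127.36990335] ext [614.98383655 532.91171708 605.91211596]
top ring [[344.9, -285.4, 27.4], [531.6, -253.3, 31.5], [565.0, 27.3, 1053.6]] [ 455.26008926 -129.68083953  540.29052133] [ 220.70693189  314.03166757 1026.54137865]
scene ring [[506.0, -288.5, 27.1], [537.9, -256.7, 29.8], [569.9, -223.2, 33.7]] [788.2952201  244.83521287 367.5659248 ] [ 569.37255125 1071.73080044  681.00094965]
```

View pics/crop0.png

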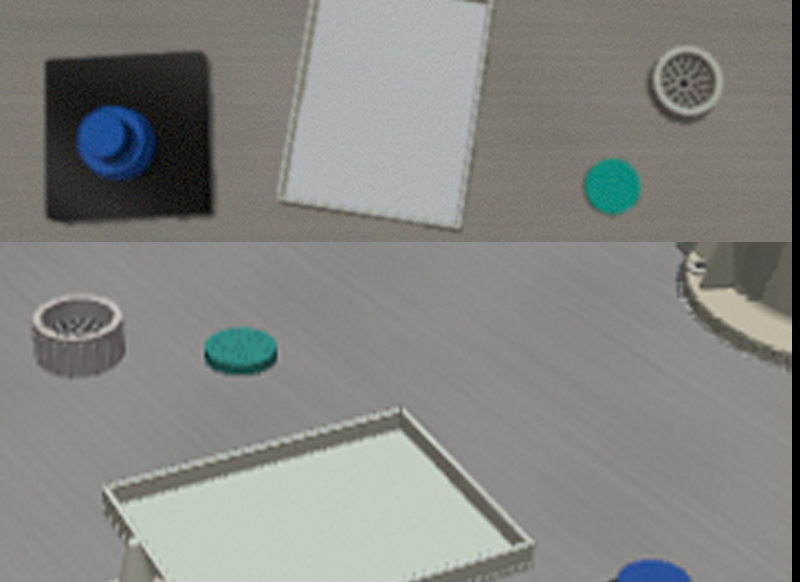

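Run:
```python
from h import *
print("tips",tcp_to_tips if not callable(tcp_to_tips) else tcp_to_tips())
dw=np.load("pics/wrist0.npy")
for uv in[(480,300),(397,306),(430,300),(560,230),(600,300)]:print(uv,bydepth("wrist",[uv],[dw[uv[1],uv[0]]]).round(0))
def fil(n,D,box,z0,z1):
    v,u=np.mgrid[box[1]:box[3],box[0]:box[2]];u=u.ravel();v=v.ravel();d=D[v,u];k=d>0
    X=bydepth(n,np.c_[u,v][k],d[k]);t=X[(X[:,2]>z0)&(X[:,2]<z1)]
    lo,hi=np.percentile(t,[1,99],axis=0);print(n,len(t),"mid",((lo+hi)/2).round(1),"mean",t.mean(0).round(1),"ext",(hi-lo).round(1))
dt=np.load("pics/top0.npy");ds=np.load("pics/scene0.npy")
fil("top",dt,(425,210,480,265),25,40);fil("scene",ds,(235,200,275,235),25,40)
fil("top",dt,(170,240,215,290),98,112);fil("scene",ds,(400,280,450,340),98,112)
fil("top",dt,(170,240,215,290),65,80)
p=cv2.imread("pics/top0.png")
g=cv2.cvtColor(p,cv2.COLOR_BGR2GRAY)
# pan inner + mat
for nm,m in(("pan",cv2.inRange(g[180:310,255:375],170,255)),("mat",cv2.inRange(p[215:310,150:245],(0,0,0),(45,45,45)))):
    c=max(cv2.findContours(m,0,2)[0],key=cv2.contourArea);r=cv2.boxPoints(cv2.minAreaRect(c))
    r=r+np.array([255,180] if nm=="pan" else [150,215]);X=onz("top",r,4 if nm=="pan" else 30);print(nm,X.round(1).tolist(),X.mean(0).round(1))
```

```text
tips 173.4
(480, 300) [[220. 672. 195.]]
(397, 306) [[220. 631. 176.]]
(430, 300) [[213. 648. 193.]]
(560, 230) [[246. 778.  85.]]
(600, 300) [[153. 659. 313.]]
top 290 mid [ 533.5 -254.3   30.3] mean [ 533.  -254.3   31.1] ext [63.  62.3 10.2]
scene 195 mid [ 537.7 -255.6   29.4] mean [ 538.6 -254.5   29.4] ext [62.6 64.2  8.2]
top 367 mid [474.1 265.8 103.7] mean [474.1 265.7 103.7] ext [38.1 37.6  8.8]
scene 319 mid [478.7 266.4 102.3] mean [479.6 267.6 103.3] ext [39.7 39.7  8.3]
top 317 mid [474.  264.9  72.5] mean [469.8 257.4  70.2] ext [56.9 55.3 13. ]
pan [[428.5, 116.1, 4.0], [636.9, 85.8, 4.0], [610.8, -73.2, 4.0], [404.0, -37.7, 4.0]] [520.   22.8   4. ]
mat [[554.1, 342.7, 30.0], [559.2, 190.1, 30.0], [412.2, 181.3, 30.0], [406.1, 330.1, 30.0]] [482.9 261.   30. ]
```

```bash
python3 -m creep '100 0 0 -6.8 0; 100 0 0 -6.8 0; 100 -5 8 -6.8 0; 100 -12 18 -6.8 30; 100 -23.4 37.8 -6.8 73.2; 100 -23.4 37.8 -6.8 73.2; 100 -23.4 37.8 -6.8 73.2; 100 -23.4 37.8 -6.8 73.2; 100 -23.4 37.8 -6.8 73.2; 100 -23.4 37.8 -6.8 73.2; 100 -23.4 37.8 -6.8 73.2; 100 -23.4 37.8 -6.8 73.2; 100 -23.4 37.8 -6.8 73.2; 100 -23.4 37.8 -6.8 73.2; 100 -23.4 37.8 -6.8 73.2; 100 -23.4 37.8 -6.8 73.2'
```

```text
clock: 1.75
eef_pos: [474.4, 265.4, 472.4]
tcp_rot: [3.141, 0.0, 0.002]
contact_force: [-0.3, -0.4, -0.1]
opening: 0.995
```

Run:
```python
from h import *
s=sense();print(s["clock"],s["eef_pos"],s["tcp_rot"],s["qpos"].round(2))
T=camera_info("wrist")["world_to_cam"]
p,d=grab_frame("wrist");cv2.imwrite("pics/w1.png",p);np.savez("pics/w1.npz",d=d,T=T,e=s["eef_pos"],r=s["tcp_rot"])
```

```text
1.75 [474.44596766 265.42479082 472.39155776] [3.14061026e+00 3.65310943e-04 2.07488388e-03] [ 0.51  0.17  1.73 -0.    1.25  0.51]
```

View pics/w1.png

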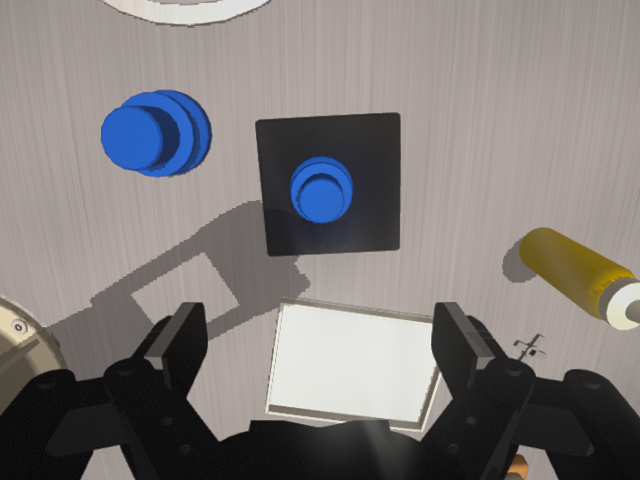

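The smaller stomper's nose top is at about (322,200) on the black mat, and the larger look-alike is at (133,138). I'll go over the ring at the same relative height.

```bash
python3 -m creep '100 6.1 52 7.2 0; 100 6.1 52 7.2 0; 100 6.1 52 7.2 0; 100 6.1 52 7.2 0; 100 6.1 52 7.2 0; 100 6.1 52 7.2 0; 100 6.1 52 7.2 0; 100 6.1 52 7.2 0; 100 6.1 52 7.2 0; 100 6.1 52 7.2 0; 100 6.1 52 7.2 0; 100 6.1 52 7.2 0; 100 6.1 52 7.2 0; 100 6.1 52 7.2 0; 100 6.1 52 7.2 0; 100 6.1 52 7.2 0'
python3 - <<'E'
from h import *
s=sense();print(s["clock"],s["eef_pos"],s["tcp_rot"],s["qpos"].round(2))
T=camera_info("wrist")["world_to_cam"]
p,d=grab_frame("wrist");cv2.imwrite("pics/w2.png",p);np.savez("pics/w2.npz",d=d,T=T,e=s["eef_pos"],r=s["tcp_rot"])
K,D,_=cam("wrist")
a=cv2.imread("pics/w1.png")
c=np.hstack([cv2.resize(im[110:270,240:400],(400,400),interpolation=cv2.INTER_CUBIC) for im in(a,p)])
cv2.imwrite("pics/c12.png",c)
for f,z0,z1,box in(("w1",96,112,(280,150,365,240)),("w2",24,40,(240,130,400,270))):
    A=np.load(f"pics/{f}.npz");d=A["d"];v,u=np.mgrid[box[1]:box[3],box[0]:box[2]];u=u.ravel();v=v.ravel();dd=d[v,u];k=dd>0
    X=bydepth("wrist",np.c_[u,v][k],dd[k],(K,D,A["T"]));q=(X[:,2]>z0)&(X[:,2]<z1);t=X[q]
    lo,hi=np.percentile(t,[1,99],axis=0);print(f,"mid",((lo+hi)/2).round(1),"med z",np.median(t[:,2]),"ext",(hi-lo).round(1))
    m=np.zeros((480,640),np.uint8);m[v[k][q],u[k][q]]=255
    cc=max(cv2.findContours(m,0,1)[0],key=cv2.contourArea);e=cv2.fitEllipse(cc);zz=104 if f=="w1" else 32
    print(e,onz("wrist",[e[0]],zz,(K,D,A["T"])).round(1),A["e"].round(1))
E
```

```text
clock: 3.4
eef_pos: [536.5, -253.5, 401.2]
tcp_rot: [3.141, -0.0, 0.003]
contact_force: [1.1, 0.3, 0.6]
opening: 0.998
3.4 [ 536.51435992 -253.53195721  401.24543913] [ 3.14050599e+00 -6.68771517e-05  3.27575150e-03] [-0.44  0.31  1.71 -0.    1.13 -0.45]
w1 mid [475.8 265.7 102.5] med z 104.47865223610955 ext [37.9 38.   7.4]
((321.5914611816406, 199.96356201171875), (44.87578201293945, 45.16762161254883), 5.510859966278076) [[475.9 266.2 104. ]] [474.4 265.4 472.4]
w2 mid [ 535.4 -256.1   29.4] med z 32.466143749703065 ext [61.2 62.7  9.7]
((318.4326477050781, 202.70449829101562), (70.42321014404297, 71.3558349609375), 148.93397521972656) [[ 535.4 -255.5   32. ]] [ 536.5 -253.5  401.2]
```

View pics/c12.png

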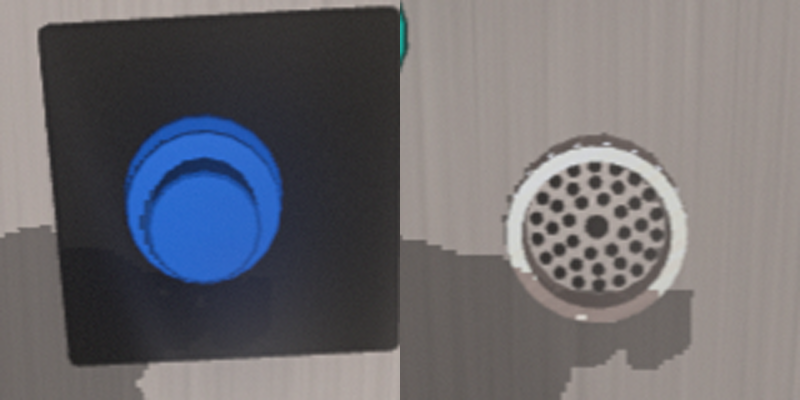

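```bash
python3 -m creep '100 -0.11 0.2 5 0; 100 -0.11 0.2 10 0; 100 -0.11 0.2 14 0; 100 -0.11 0.2 17 0; 100 -0.11 0.2 19 0; 100 -0.11 0.2 19 0; 100 -0.11 0.2 19 0'
python3 - <<'E'
from h import *
s=sense();print(s["clock"],s["eef_pos"],s["tcp_rot"],s["contact_force"])
T=camera_info("wrist")["world_to_cam"]
p,d=grab_frame("wrist");cv2.imwrite("pics/w3.png",p)
E
```

```text
clock: 4.15
eef_pos: [535.7, -255.7, 211.6]
tcp_rot: [3.141, 0.0, 0.003]
contact_force: [-0.5, 0.3, 0.3]
opening: 1.002
4.15 [ 535.70889894 -255.74389607  211.64071071] [3.14052473e+00 1.18317768e-05 3.47788367e-03] [-0.54690926  0.25625698  0.32724358]
```

View pics/w3.png

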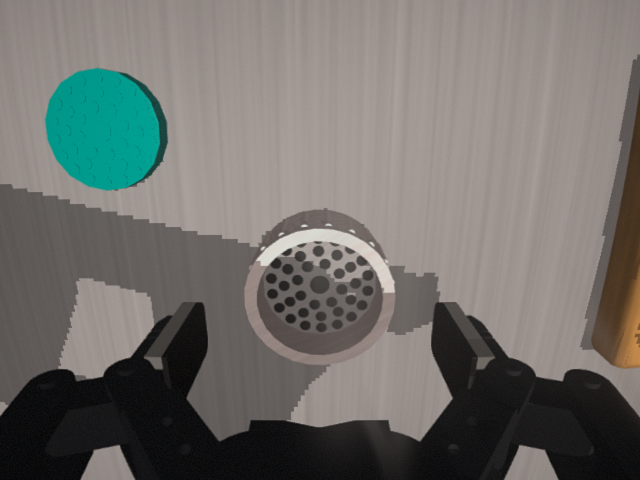

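The ring (320,295) is centred between the pads (205 and 433), and the grey perforated plate sits inside it. I'll go down and grip.

```bash
python3 -m creep '100 0 0 1 0; 100 0 0 2 0; 100 0 0 3 0; 100 0 0 3.5 0; 100 0 0 3.5 0; 100 0 0 3.5 0; 0 0 0 3.5 0; 0 0 0 3.5 0; 0 0 0 3.5 0; 0 0 0 3.5 0; 0 0 0 3.5 0; 0 0 0 3.5 0; 0 0 0 3.5 0; 0 0 0 3.5 0' 30
```

```text
clock: 5.6
eef_pos: [536.1, -256.1, 178.0]
tcp_rot: [3.14, -0.002, 0.003]
contact_force: [-2.0, 0.8, 5.8]
opening: 0.74
```

```bash
python3 -m creep '0 0 0 0 0; 0 0 0 0 0; 0 0 0 0 0; 0 0 0 -0.5 0; 0 0 0 -1.5 0; 0 0 0 -3 0; 0 0 0 -3 0; 0 0 0 -3 0' 90
```

```text
clock: 6.4
eef_pos: [536.3, -256.1, 208.8]
tcp_rot: [3.139, -0.003, 0.003]
contact_force: [0.5, 0.5, -3.9]
opening: 0.715
```

Run:
```python
from h import *
s=sense();print(s["clock"],s["eef_pos"],s["tcp_rot"],s["contact_force"],s["opening"])
T=camera_info("wrist")["world_to_cam"]
p,d=grab_frame("wrist");cv2.imwrite("pics/w4.png",p);np.savez("pics/w4.npz",d=d,T=T,e=s["eef_pos"],r=s["tcp_rot"])
```

```text
6.4 [ 536.26234593 -256.14724621  208.82289709] [ 3.13896705e+00 -2.98489811e-03  3.38391023e-03] [ 0.54680158  0.47765776 -3.88813873] 0.7151578000156436
```

View pics/w4.png

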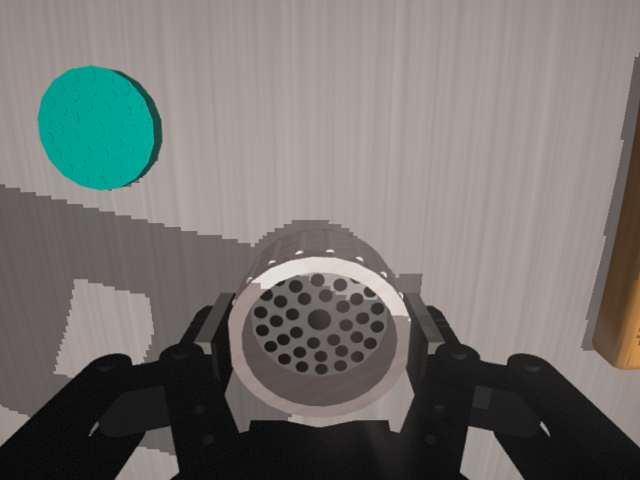

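```bash
cat > ring.py <<'E'
from h import *
import sys
f=sys.argv[1];A=np.load(f"pics/{f}.npz");K,D,_=cam("wrist");T=A["T"];d=A["d"];p=cv2.imread(f"pics/{f}.png")
v,u=np.mgrid[240:430,205:440];u=u.ravel();v=v.ravel();dd=d[v,u];k=dd>0
X=bydepth("wrist",np.c_[u,v][k],dd[k],(K,D,T))-A["e"]
h=np.histogram(X[:,2],bins=np.arange(-190,-100,2));print([(int(b),int(n)) for n,b in zip(*h) if n>40])
g=cv2.cvtColor(p,cv2.COLOR_BGR2GRAY)
cv2.imwrite(f"pics/{f}c.png",cv2.resize(p[230:430,210:430],(660,600),interpolation=cv2.INTER_CUBIC))
E
python3 ring.py w4
```

```text
[(-176, 53), (-174, 64), (-172, 85), (-170, 112), (-168, 152), (-166, 279), (-164, 9655), (-162, 2712), (-160, 928), (-158, 977), (-156, 1054), (-154, 1067), (-152, 1186), (-150, 1114), (-148, 4511), (-146, 3832), (-144, 310), (-142, 307), (-140, 318), (-138, 321), (-136, 357), (-134, 321), (-132, 482), (-130, 494), (-128, 71), (-120, 50), (-118, 64), (-116, 84), (-114, 90), (-106, 138), (-104, 236)]
```

View pics/w4c.png

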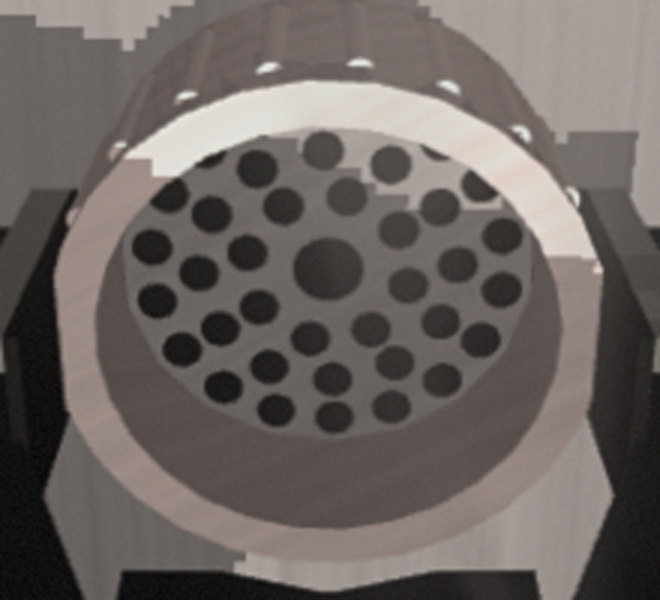

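Run:
```python
from h import *
A=np.load("pics/w4.npz");K,D,_=cam("wrist");C=(K,D,A["T"]);e=A["e"]
def c(x,y):return(210+x/3,230+y/3)
for nm,pts,zr in(("inner",[(97,325),(562,325),(329,127),(329,528)],-146.8),("outer",[(55,320),(603,320),(329,80),(329,562)],-146.8),("hole",[(328,268)],-163.6)):
    X=onz("wrist",[c(*q) for q in pts],e[2]+zr,C)-e;print(nm,X.round(1).tolist(),X.mean(0).round(2))
    if len(pts)>1:print((X[0]+X[1]).round(2)/2,(X[2]+X[3]).round(2)/2)
# nose, refined, and ring same way
for f,z0,z1,zz,box in(("w1",101,110,104,(280,150,365,240)),("w2",29,40,32,(240,130,400,270))):
    A=np.load(f"pics/{f}.npz");d=A["d"];v,u=np.mgrid[box[1]:box[3],box[0]:box[2]];u=u.ravel();v=v.ravel();dd=d[v,u];k=dd>0
    C=(K,D,A["T"]);X=bydepth("wrist",np.c_[u,v][k],dd[k],C);q=(X[:,2]>z0)&(X[:,2]<z1)
    m=np.zeros((480,640),np.uint8);m[v[k][q],u[k][q]]=255
    cc=max(cv2.findContours(m,0,1)[0],key=cv2.contourArea)[:,0]
    Y=onz("wrist",cc,zz,C);(cx,cy),r=cv2.minEnclosingCircle(Y[:,:2].astype(np.float32));el=cv2.fitEllipse(Y[:,:2].astype(np.float32))
    print(f,cx,cy,r,el,A["e"])
p=cv2.imread("pics/w1.png");cv2.imwrite("pics/n1.png",cv2.resize(p[145:235,275:375],(800,600),interpolation=cv2.INTER_CUBIC))
cv2.imwrite("pics/n1.png",cv2.resize(p[145:235,275:375],None,fx=6,fy=6,interpolation=cv2.INTER_CUBIC))
```

```text
inner [[-26.4, 1.0, -146.8], [26.9, 1.1, -146.8], [0.1, 25.7, -146.8], [0.3, -27.9, -146.8]] [ 2.400e-01 -2.000e-02 -1.468e+02]
[   0.27    1.04 -146.8 ] [   0.205   -1.08  -146.8  ]
outer [[-31.2, 1.6, -146.8], [31.6, 1.7, -146.8], [0.1, 31.1, -146.8], [0.3, -33.2, -146.8]] [   0.21    0.3  -146.8 ]
[   0.22    1.65 -146.8 ] [   0.205   -1.06  -146.8  ]
hole [[0.1, -1.1, -163.6]] [ 1.400e-01 -1.080e+00 -1.636e+02]
w1 475.7915344238281 265.6061096191406 20.55120086669922 ((475.9046325683594, 265.5007019042969), (39.56075668334961, 39.93836212158203), 179.23013305664062) [474.44596766 265.42479082 472.39155776]
w2 535.3181762695312 -256.3883972167969 32.485267639160156 ((535.3334350585938, -256.6923828125), (62.468414306640625, 63.88890838623047), 18.987964630126953) [ 536.51435992 -253.53195721  401.24543913]
```

View pics/n1.png

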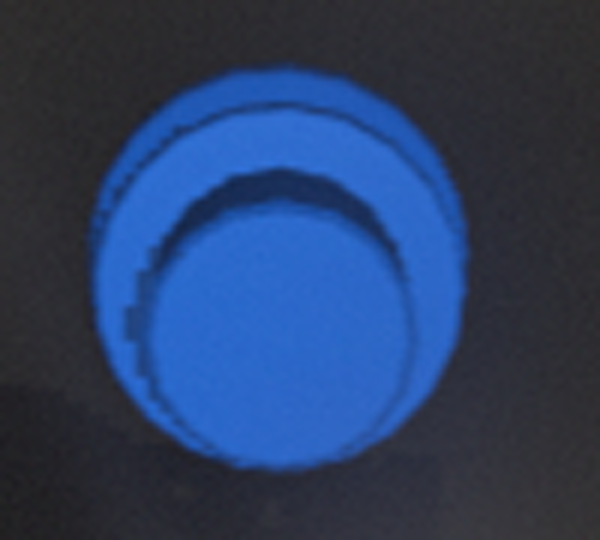

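```bash
python3 -m creep '0 0 0 -5 0; 0 -1 -5 -8 0; 0 -3 -15 -8 0; 0 -6 -44.1 -8 0; 0 -6 -44.1 -8 0; 0 -6 -44.1 -8 0; 0 -6 -44.1 -8 0; 0 -6 -44.1 -8 0; 0 -6 -44.1 -8 0; 0 -6 -44.1 -8 0; 0 -6 -44.1 -6 0; 0 -6 -44.1 -4.2 0; 0 -6 -44.1 -4.2 0; 0 -6 -44.1 -4.2 0; 0 -6 -44.1 -4.2 0'
```

```text
clock: 7.95
eef_pos: [474.9, 184.6, 249.9]
tcp_rot: [3.14, -0.003, 0.003]
contact_force: [-0.9, 0.2, -3.6]
opening: 0.722
```

```bash
python3 - <<'E'
from h import *
s=sense();print(s["clock"],s["eef_pos"],s["tcp_rot"],s["contact_force"],s["opening"])
T=camera_info("wrist")["world_to_cam"]
p,d=grab_frame("wrist");cv2.imwrite("pics/w5.png",p);np.savez("pics/w5.npz",d=d,T=T,e=s["eef_pos"],r=s["tcp_rot"])
E
python3 ring.py w5
```

```text
7.95 [474.87042213 184.6069404  249.87319039] [ 3.13971510e+00 -2.85562339e-03  2.58038953e-03] [-0.88854487  0.17931515 -3.58970334] 0.7223747886650179
[(-174, 75), (-172, 91), (-170, 120), (-168, 143), (-166, 294), (-164, 9761), (-162, 2592), (-160, 915), (-158, 1020), (-156, 980), (-154, 1094), (-152, 1184), (-150, 1112), (-148, 4602), (-146, 3734), (-144, 297), (-142, 306), (-140, 321), (-138, 330), (-136, 341), (-134, 344), (-132, 500), (-130, 473), (-128, 61), (-120, 50), (-118, 64), (-116, 76), (-114, 92), (-106, 127), (-104, 227)]
```

View pics/w5.png

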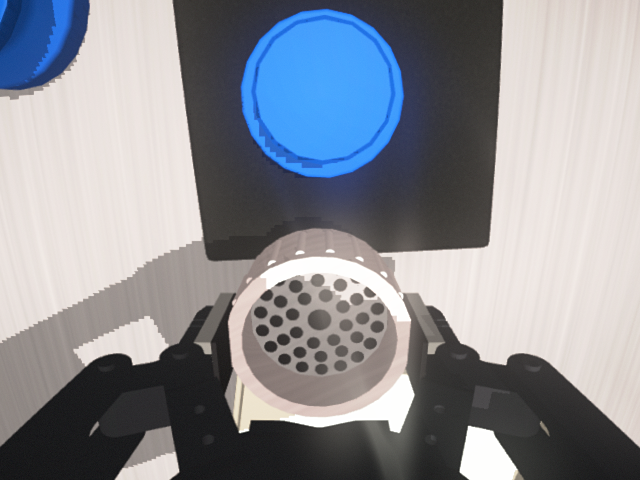

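The nose top is at about (322,92) and the ring is in hand at about (320,335).

```bash
cat > nose.py <<'E'
from h import *
import sys
f=sys.argv[1];K,D,_=cam("wrist");A=np.load(f"pics/{f}.npz");d=A["d"];C=(K,D,A["T"]);e=A["e"]
v,u=np.mgrid[0:200,220:430];u=u.ravel();v=v.ravel();dd=d[v,u];k=dd>0
X=bydepth("wrist",np.c_[u,v][k],dd[k],C)
print([(int(b),int(n)) for n,b in zip(*np.histogram(X[:,2],bins=np.arange(20,120,2))) if n>80])
zt=np.median(X[X[:,2]>98][:,2]);q=(X[:,2]>98)
m=np.zeros((480,640),np.uint8);m[v[k][q],u[k][q]]=255
cc=max(cv2.findContours(m,0,1)[0],key=cv2.contourArea)[:,0];cc=cc[cc[:,1]>2]
Y=onz("wrist",cc,zt,C)[:,:2].astype(np.float32);el=cv2.fitEllipse(Y);print("nose top z",zt,el,cv2.minEnclosingCircle(Y),"rel TCP",np.array(el[0])-e[:2])
p=cv2.imread(f"pics/{f}.png");cv2.imwrite(f"pics/{f}n.png",cv2.resize(p[0:190,225:415],(600,600),interpolation=cv2.INTER_CUBIC))
E
python3 nose.py w5
```

```text
[(28, 4774), (30, 15507), (32, 250), (68, 1358), (70, 3426), (102, 4476), (104, 11831), (106, 150)]
nose top z 104.42822846888726 ((475.70965576171875, 265.36474609375), (39.5449333190918, 39.671024322509766), 87.34518432617188) ((475.7490539550781, 265.333740234375), 20.232202529907227) rel TCP [ 0.83923363 80.7578057 ]
```

View pics/w5c.png

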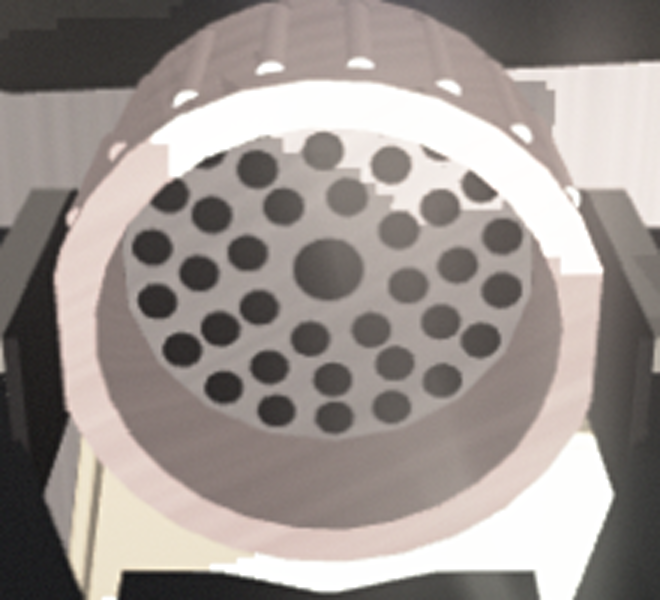

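Run:
```python
import os;print(os.path.exists("pics/w5n.png"))
```

```text
True
```

View pics/w5n.png

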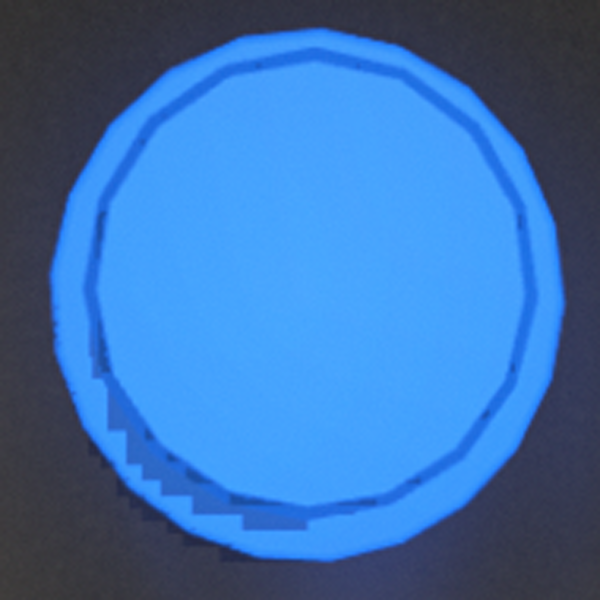

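```bash
python3 -m creep '0 0.08 0 -3 0; 0 0.08 -2 -4.8 0; 0 0.08 -5 -4.8 0; 0 0.08 -8.2 -4.8 0; 0 0.08 -8.2 -4.8 0; 0 0.08 -8.2 -4.5 0; 0 0.08 -8.2 -4.5 0; 0 0.08 -8.2 -4.5 0; 0 0.08 -8.2 -4.5 0'
python3 - <<'E'
from h import *
s=sense();print(s["clock"],s["eef_pos"],s["tcp_rot"],s["contact_force"],s["opening"])
p,d=grab_frame("wrist");cv2.imwrite("pics/w6.png",p)
E
```

```text
clock: 8.9
eef_pos: [475.5, 265.9, 294.9]
tcp_rot: [3.14, -0.003, 0.002]
contact_force: [0.5, -0.6, -3.5]
opening: 0.718
8.9 [475.46458595 265.91457444 294.87935084] [ 3.13968372e+00 -3.06182046e-03  1.52376082e-03] [ 0.49842845 -0.60505703 -3.52274601] 0.7183346133253234
```

View pics/w6.png

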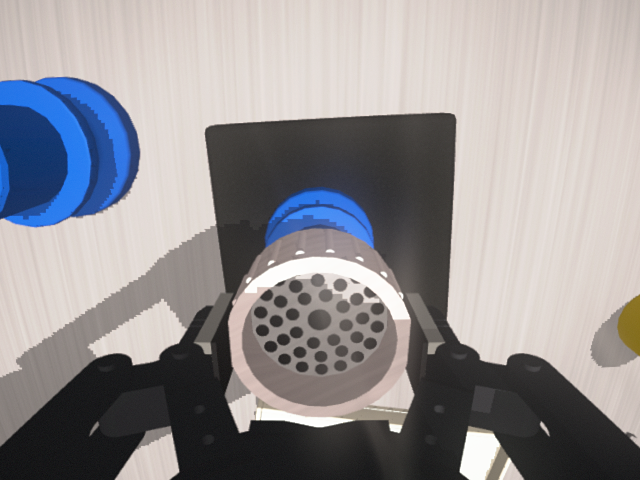

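The ring is centred over the stomper, with the flange showing evenly behind it at about (320,215). I'll descend slowly.

```bash
python3 -m creep '0 0 -0.05 0.3 0; 0 0 -0.05 0.6 0; 0 0 -0.05 0.9 0; 0 0 -0.05 1.1 0; 0 0 -0.05 1.2 0; 0 0 -0.05 1.3 0; 0 0 -0.05 1.4 0; 0 0 -0.05 1.4 0'; python3 -c "
from rig import *
s=sense();print(s['eef_pos'],s['contact_force'],s['wrist_torque'])"
```

```text
clock: 9.75
eef_pos: [475.5, 266.6, 280.8]
tcp_rot: [3.14, -0.003, 0.002]
contact_force: [-0.3, -0.0, -4.0]
opening: 0.72
[475.50950716 266.55129018 280.83151914] [-0.27123572 -0.04150231 -4.04847154] [0.02114982 0.01541225 0.03910347]
```

```bash
python3 -m creep '0 0 0 0.05 0; 0 0 0 0.1 0; 0 0 0 0.15 0; 0 0 0 0.2 0; 0 0 0 0.25 0; 0 0 0 0.3 0; 0 0 0 0.35 0; 0 0 0 0.4 0; 0 0 0 0.45 0; 0 0 0 0.5 0'; python3 -c "
from rig import *
s=sense();print(s['eef_pos'],s['contact_force'],s['wrist_torque'])"
```

```text
clock: 10.75
eef_pos: [475.5, 266.5, 275.9]
tcp_rot: [3.14, -0.003, 0.002]
contact_force: [-0.6, 0.5, -0.7]
opening: 0.717
[475.51968352 266.5179822  275.85408021] [-0.57373116  0.52483377 -0.7065908 ] [-0.04679384  0.12984753  0.02599997]
```

```bash
python3 -m creep '0 0 0 0.05 0; 0 0 0 0.1 0; 0 0 0 0.15 0; 0 0 0 0.2 0; 0 0 0 0.25 0; 0 0 0 0.3 0; 0 0 0 0.35 0; 0 0 0 0.4 0'; python3 -c "
from rig import *
s=sense();print(s['eef_pos'],s['contact_force'],s['wrist_torque'])"
```

```text
clock: 11.55
eef_pos: [475.6, 266.6, 272.0]
tcp_rot: [3.14, -0.003, 0.002]
contact_force: [-1.1, -0.3, 4.2]
opening: 0.715
[475.57914785 266.56037296 271.97700388] [-1.09728464 -0.32317588  4.22877551] [-0.12445634  0.37613225  0.01315209]
```

```bash
python3 -m creep '0 0 0 0.05 0; 0 0 0 0.1 0; 0 0 0 0.15 0; 0 0 0 0.2 0; 0 0 0 0.25 0; 0 0 0 0.3 0'; python3 -c "
from rig import *
s=sense();print(s['eef_pos'],s['contact_force'],s['wrist_torque'])"
```

```text
clock: 12.15
eef_pos: [475.6, 266.6, 269.1]
tcp_rot: [3.14, -0.003, 0.002]
contact_force: [-3.3, -1.0, 6.5]
opening: 0.716
[475.58159335 266.56899112 269.1456523 ] [-3.28476491 -0.98051038  6.54450058] [-0.18501001  0.59410563 -0.02567049]
```

```bash
python3 -m creep '0 -0.02 0 0 0; 0 -0.04 0 0 0; 0 -0.06 0 0 0; 0 -0.06 0 0 0'; python3 -c "
from rig import *
s=sense();print(s['eef_pos'],s['tcp_rot'],s['contact_force'],s['wrist_torque'])"
```

```text
clock: 12.55
eef_pos: [475.3, 266.6, 269.5]
tcp_rot: [3.14, -0.004, 0.002]
contact_force: [-0.0, -3.0, 6.3]
opening: 0.718
[475.32316434 266.5744209  269.50129481] [ 3.14005961e+00 -4.33208393e-03  1.78087808e-03] [-0.04129903 -2.97323338  6.32970863] [-0.32942613  0.26461971  0.03099667]
```

```bash
python3 -m creep '0 -0.01 0.02 0.05 0; 0 -0.01 0.04 0.1 0; 0 -0.01 0.04 0.15 0; 0 -0.01 0.04 0.2 0; 0 -0.01 0.04 0.25 0; 0 -0.01 0.04 0.3 0'; python3 -c "
from rig import *
s=sense();print(s['eef_pos'],s['tcp_rot'],s['contact_force'],s['wrist_torque'])"
```

```text
clock: 13.15
eef_pos: [475.4, 266.4, 267.0]
tcp_rot: [3.141, -0.005, 0.002]
contact_force: [-4.4, -0.4, 9.5]
opening: 0.717
[475.36087356 266.40821915 266.97404474] [ 3.14065213e+00 -4.79971548e-03  1.66762148e-03] [-4.39673828 -0.36791508  9.51706622] [-0.09287665  0.62579722 -0.0208298 ]
```

```bash
python3 -m creep '0 0 0 0.05 0; 0 0 0 0.1 0; 0 0 0 0.15 0; 0 0 0 0.2 0'; python3 -c "
from rig import *
s=sense();print(s['eef_pos'],s['tcp_rot'],s['contact_force'],s['wrist_torque'])
import cv2;cv2.imwrite('pics/w7.png',grab_frame('wrist')[0])"
```

```text
clock: 13.55
eef_pos: [475.4, 266.5, 265.5]
tcp_rot: [3.141, -0.005, 0.002]
contact_force: [-4.1, -2.0, 10.6]
opening: 0.718
[475.40349475 266.47045057 265.54057092] [ 3.14083198e+00 -4.99586122e-03  1.69376981e-03] [-4.05029498 -2.03921141 10.55061162] [-0.28961637  0.72173376  0.07748273]
```

View pics/w7.png

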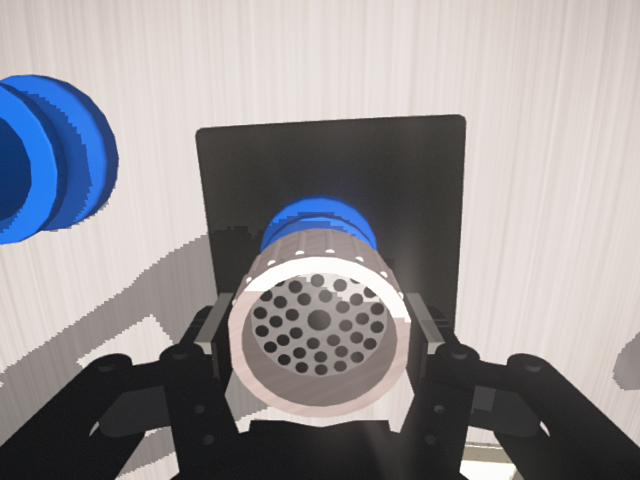

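```bash
python3 -m creep '0 -0.03 0.01 0 0; 0 -0.06 0.03 0 0; 0 -0.08 0.03 0 0; 0 -0.08 0.03 0 0'; python3 -c "
from rig import *
s=sense();print(s['eef_pos'],s['tcp_rot'],s['contact_force'],s['wrist_torque'])"
```

```text
clock: 14.0
eef_pos: [475.0, 266.3, 266.2]
tcp_rot: [3.141, -0.006, 0.002]
contact_force: [-1.6, -1.9, 9.6]
opening: 0.723
[475.02963676 266.33438567 266.23087158] [ 3.14143200e+00 -6.40423342e-03  1.79398325e-03] [-1.55752288 -1.94880204  9.58883108] [-0.2862159   0.45670522 -0.03983857]
```

```bash
python3 -m creep '0 -0.02 0.01 0.05 0; 0 -0.03 0.02 0.1 0; 0 -0.04 0.02 0.15 0; 0 -0.04 0.02 0.2 0; 0 -0.04 0.02 0.25 0; 0 -0.04 0.02 0.3 0; 0 -0.04 0.02 0.35 0; 0 -0.04 0.02 0.4 0; 0 -0.04 0.02 0.45 0; 0 -0.04 0.02 0.5 0'; python3 -c "
from rig import *
s=sense();print(s['eef_pos'],s['tcp_rot'],s['contact_force'],s['wrist_torque'])"
```

```text
clock: 15.0
eef_pos: [475.2, 266.4, 262.2]
tcp_rot: [-3.141, -0.008, 0.002]
contact_force: [-2.0, -1.1, 13.3]
opening: 0.717
[475.22738075 266.408811   262.15213557] [-3.14080716e+00 -8.15788429e-03  1.71456559e-03] [-1.98745689 -1.11578435 13.28112919] [-0.25226708  0.44173079 -0.020677  ]
```

```bash
cat > chk.py <<'E'
from h import *
import sys
f=sys.argv[1]
s=sense();T=camera_info("wrist")["world_to_cam"]
p,d=grab_frame("wrist");cv2.imwrite(f"pics/{f}.png",p);np.savez(f"pics/{f}.npz",d=d,T=T,e=s["eef_pos"],r=s["tcp_rot"])
K,D,_=cam("wrist");C=(K,D,T)
v,u=np.mgrid[240:430,235:405];u=u.ravel();v=v.ravel();dd=d[v,u];k=dd>0
X=bydepth("wrist",np.c_[u,v][k],dd[k],C)-s["eef_pos"]
print(s["clock"],s["eef_pos"].round(2),s["contact_force"].round(1))
q=np.hypot(X[:,0],X[:,1]+1)<21
print("plate top rel",np.median(X[q,2]).round(2))
r=np.hypot(X[:,0],X[:,1]+1);q=(r>27.5)&(r<31)&(X[:,2]>-152)&(X[:,2]<-142);print("rim rel",np.median(X[q,2]).round(2))
v,u=np.mgrid[180:235,260:380];u=u.ravel();v=v.ravel();dd=d[v,u];k=dd>0
X=bydepth("wrist",np.c_[u,v][k],dd[k],C);h=np.histogram(X[:,2],bins=np.arange(10,90,1));print([(int(b),int(n)) for n,b in zip(*h) if n>60])
E
python3 chk.py w8
```

```text
15.0 [475.23 266.41 262.15] [-2.  -1.1 13.3]
plate top rel -159.45
rim rel -145.95
[(17, 708), (18, 1968), (19, 707), (20, 68), (29, 115), (30, 236), (31, 363), (32, 417), (33, 350), (34, 151), (57, 220), (58, 376), (59, 95)]
```

View pics/w8.png

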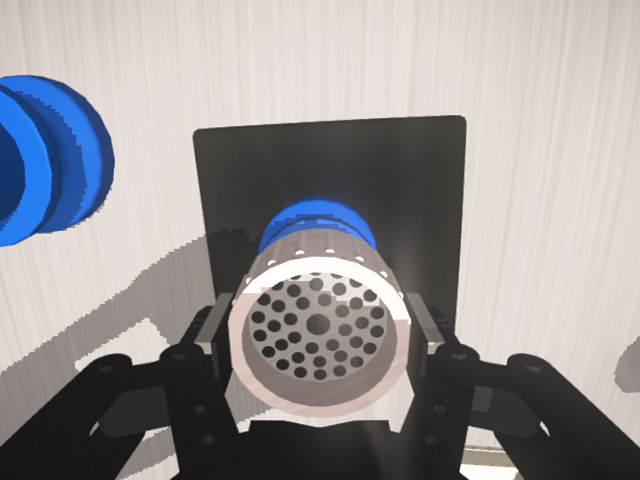

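The plate has begun to slide: its top face is 13.5 mm below the rim, against 17 mm at the start. The push is about 17 N, so I'll keep going steadily.

```bash
python3 -m creep '0 -0.02 0.01 0.05 0; 0 -0.03 0.02 0.1 0; 0 -0.03 0.02 0.15 0; 0 -0.03 0.02 0.2 0; 0 -0.03 0.02 0.25 0; 0 -0.03 0.02 0.3 0; 0 -0.03 0.02 0.35 0; 0 -0.03 0.02 0.4 0; 0 -0.03 0.02 0.45 0; 0 -0.03 0.02 0.5 0; 0 -0.03 0.02 0.55 0; 0 -0.03 0.02 0.6 0' 110;  python3 chk.py w9
```

```text
clock: 16.25
eef_pos: [475.2, 266.4, 256.8]
tcp_rot: [-3.14, -0.009, 0.002]
contact_force: [-4.2, -2.0, 12.3]
opening: 0.715
16.25 [475.19 266.37 256.85] [-4.2 -2.  12.3]
plate top rel -154.1
rim rel -146.09
[(17, 685), (18, 2050), (19, 850), (29, 118), (30, 250), (31, 385), (32, 405), (33, 320), (34, 176), (56, 63), (57, 145), (58, 225), (59, 74)]
```

```bash
python3 -m creep '0 -0.02 0.01 0.05 0; 0 -0.04 0.02 0.1 0; 0 -0.06 0.03 0.15 0; 0 -0.06 0.03 0.2 0; 0 -0.06 0.03 0.25 0; 0 -0.06 0.03 0.3 0; 0 -0.06 0.03 0.35 0; 0 -0.06 0.03 0.4 0; 0 -0.06 0.03 0.45 0; 0 -0.06 0.03 0.5 0; 0 -0.06 0.03 0.55 0; 0 -0.06 0.03 0.6 0; 0 -0.06 0.03 0.65 0; 0 -0.06 0.03 0.7 0; 0 -0.06 0.03 0.75 0; 0 -0.06 0.03 0.8 0; 0 -0.06 0.03 0.85 0; 0 -0.06 0.03 0.9 0; 0 -0.06 0.03 0.95 0; 0 -0.06 0.03 1 0';  python3 chk.py w10
```

```text
clock: 18.3
eef_pos: [475.0, 266.3, 247.6]
tcp_rot: [-3.14, -0.01, 0.002]
contact_force: [-3.3, -1.1, 12.0]
opening: 0.713
18.3 [475.02 266.25 247.59] [-3.3 -1.1 12. ]
plate top rel -144.88
rim rel -146.09
[(17, 770), (18, 2230), (19, 898), (20, 67), (29, 114), (30, 237), (31, 404), (32, 396), (33, 339), (34, 203)]
```

View pics/w10.png

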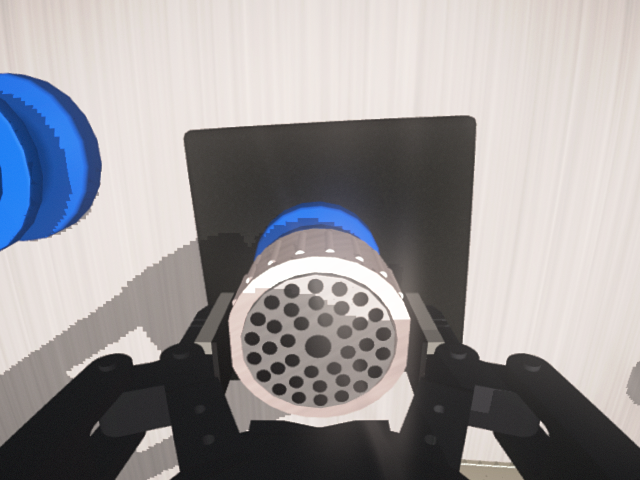

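```bash
python3 -m creep '0 -0.02 0.01 0.05 0; 0 -0.04 0.01 0.1 0; 0 -0.05 0.01 0.15 0; 0 -0.05 0.01 0.2 0; 0 -0.05 0.01 0.25 0; 0 -0.05 0.01 0.3 0; 0 -0.05 0.01 0.35 0; 0 -0.05 0.01 0.4 0; 0 -0.05 0.01 0.45 0; 0 -0.05 0.01 0.5 0; 0 -0.05 0.01 0.55 0; 0 -0.05 0.01 0.6 0; 0 -0.05 0.01 0.65 0; 0 -0.05 0.01 0.7 0';  python3 chk.py w11
```

```text
clock: 19.75
eef_pos: [474.8, 266.1, 240.9]
tcp_rot: [-3.14, -0.011, 0.002]
contact_force: [0.3, -0.2, -1.5]
opening: 0.714
19.75 [474.75 266.14 240.88] [ 0.3 -0.2 -1.5]
plate top rel -134.75
rim rel -146.06
[(20, 268), (21, 1959), (22, 1894), (23, 273), (32, 85), (33, 186), (34, 309), (35, 365), (36, 344), (37, 198)]
```

```bash
python3 -m creep '0 0 0 0 0; 0 0 0 0 0; 0 0 0 0 0';  python3 chk.py w12
```

```text
clock: 20.1
eef_pos: [474.8, 266.2, 240.9]
tcp_rot: [-3.14, -0.011, 0.002]
contact_force: [-2.6, -2.1, 6.6]
opening: 0.717
20.1 [474.8  266.22 240.94] [-2.6 -2.1  6.6]
plate top rel -134.17
rim rel -146.1
[(21, 691), (22, 2479), (23, 1159), (24, 93), (32, 61), (33, 113), (34, 228), (35, 345), (36, 375), (37, 284), (38, 112)]
```

View pics/w12.png

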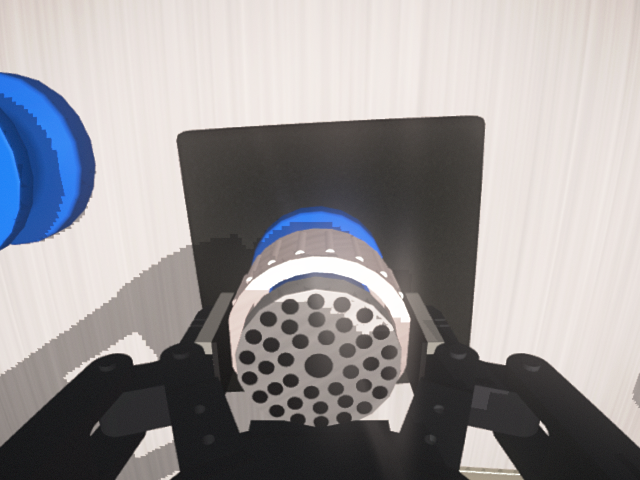

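The plate is free: its top is 12 mm above the rim, with the blue nose visible beneath it. The ring is on the flange with about 10 N of mat load. I'll let the mat unload before releasing.

```bash
python3 -m creep '0 0 0 -0.05 0; 0 0 0 -0.1 0; 0 0 0 -0.15 0; 0 0 0 -0.2 0; 0 0 0 -0.25 0; 0 0 0 -0.3 0; 0 0 0 -0.35 0; 0 0 0 -0.4 0; 0 0 0 -0.4 0';  python3 chk.py w13
```

```text
clock: 21.05
eef_pos: [474.8, 266.2, 244.9]
tcp_rot: [-3.14, -0.011, 0.002]
contact_force: [-0.5, -1.1, 1.6]
opening: 0.715
21.05 [474.76 266.18 244.9 ] [-0.5 -1.1  1.6]
plate top rel -134.22
rim rel -146.14
[(25, 824), (26, 2516), (27, 984), (28, 73), (36, 74), (37, 93), (38, 240), (39, 376), (40, 359), (41, 279), (42, 104)]
```

```bash
python3 -m creep '0 0 0 -0.05 0; 0 0 0 -0.1 0; 0 0 0 -0.13 0; 0 0 0 -0.13 0; 0 0 0 -0.13 0; 73 0 0 -0.13 0; 74 0 0 -0.13 0; 75 0 0 -0.13 0; 77 0 0 -0.13 0; 79 0 0 -0.13 0; 81 0 0 -0.13 0; 84 0 0 -0.13 0; 88 0 0 -0.13 0; 92 0 0 -0.13 0; 96 0 0 -0.13 0; 100 0 0 -0.13 0; 100 0 0 -0.13 0' 30;  python3 chk.py w14
```

```text
clock: 22.8
eef_pos: [474.8, 266.2, 246.2]
tcp_rot: [-3.14, -0.011, 0.002]
contact_force: [0.1, -0.4, -0.2]
opening: 0.998
22.8 [474.76 266.18 246.2 ] [ 0.1 -0.4 -0.2]
plate top rel -134.44
rim rel -146.59
[(26, 731), (27, 2467), (28, 1117), (29, 94), (38, 109), (39, 229), (40, 359), (41, 372), (42, 272), (43, 116)]
```

View pics/w14.png

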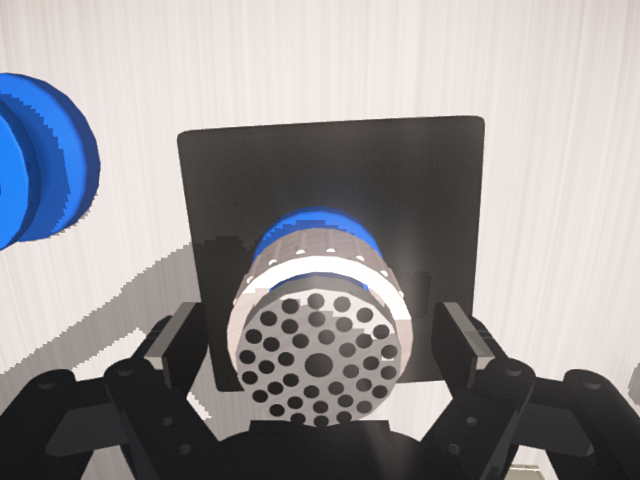

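Run:
```python
from h import *
K,D,_=cam("wrist")
for f in("w14","w13"):
    A=np.load(f"pics/{f}.npz");C=(K,D,A["T"]);d=A["d"]
    v,u=np.mgrid[285:400,140:500];u=u.ravel();v=v.ravel();dd=d[v,u];k=(dd>60)
    X=bydepth("wrist",np.c_[u,v][k],dd[k],C)-A["e"]
    for s in(-1,1):
        for a in ((32,36),(36,40),(40,44),(44,48),(48,56)):
            q=(s*X[:,0]>a[0])&(s*X[:,0]<a[1])&(X[:,2]<-125)&(X[:,2]>-178)&(abs(X[:,1])<13)
            if q.sum()>5:print(f,s,a,q.sum(),"zmin",np.percentile(X[q,2],[0,5,50]).round(1),X[q,1].min().round(1),X[q,1].max().round(1))
```

```text
w14 -1 (40, 44) 2428 zmin [-160.9 -157.  -140. ] -12.0 12.0
w14 -1 (44, 48) 606 zmin [-156.7 -153.8 -137.8] 9.9 11.8
w14 -1 (48, 56) 472 zmin [-157.4 -151.8 -139.8] 5.6 11.2
w14 1 (32, 36) 101 zmin [-154.9 -147.8 -146.8] -7.0 8.1
w14 1 (40, 44) 1792 zmin [-159.4 -156.1 -138.4] -11.2 12.0
w14 1 (44, 48) 885 zmin [-160.  -155.  -141.1] -11.6 12.2
w14 1 (48, 56) 655 zmin [-155.7 -151.9 -138.2] 6.0 11.9
w13 -1 (32, 36) 729 zmin [-165.3 -160.6 -140.1] 6.4 12.5
w13 -1 (36, 40) 236 zmin [-161.7 -159.7 -145.4] 5.8 13.0
w13 -1 (40, 44) 335 zmin [-161.2 -158.6 -145.4] 6.0 12.6
w13 -1 (44, 48) 28 zmin [-127.4 -127.  -125.7] 5.5 7.3
w13 -1 (48, 56) 12 zmin [-126.6 -126.2 -125.5] 6.1 7.0
w13 1 (32, 36) 924 zmin [-164.4 -159.1 -135.3] -1.9 12.9
w13 1 (36, 40) 383 zmin [-163.9 -160.8 -140.9] 9.7 12.7
w13 1 (40, 44) 405 zmin [-161.4 -158.8 -145.8] 6.2 12.8
w13 1 (44, 48) 112 zmin [-157.5 -155.9 -145.5] 6.3 11.7
w13 1 (48, 56) 11 zmin [-126.7 -126.5 -125.5] 5.7 6.9
```

Run:
```python
from h import *
K,D,_=cam("wrist");A=np.load("pics/w14.npz");C=(K,D,A["T"]);e=A["e"]
p=cv2.imread("pics/w14.png");c=cv2.resize(p[270:440,220:420],None,fx=3.5,fy=3.5,interpolation=cv2.INTER_CUBIC);cv2.imwrite("pics/c14.png",c)
X=onz("wrist",[(319,365)],e[2]-134.4,C);print("plate",X,(X-e).round(2))
d=A["d"];v,u=np.mgrid[270:440,220:420];u=u.ravel();v=v.ravel();dd=d[v,u];k=dd>0
X=bydepth("wrist",np.c_[u,v][k],dd[k],C);q=X[:,2]>e[2]-138;q&=X[:,2]<e[2]-131
r=np.abs(X[:,0]-e[0])<34;q&=r
t=X[q];lo,hi=np.percentile(t,[.5,99.5],axis=0);print((lo+hi)/2-e,hi-lo)
# tilt of the plate
B=np.c_[t[:,:2]-t[:,:2].mean(0),np.ones(len(t))];print(np.linalg.lstsq(B,t[:,2],rcond=None)[0])
```

```text
plate [[475.72503144 266.17379504 111.79752403]] [[   0.97   -0.   -134.4 ]]
[   0.77933973    1.3854432  -135.27516593] [49.92215137 49.26935739  4.39064652]
[-7.36400632e-04 -7.71634952e-03  1.11651166e+02]
```

View pics/c14.png

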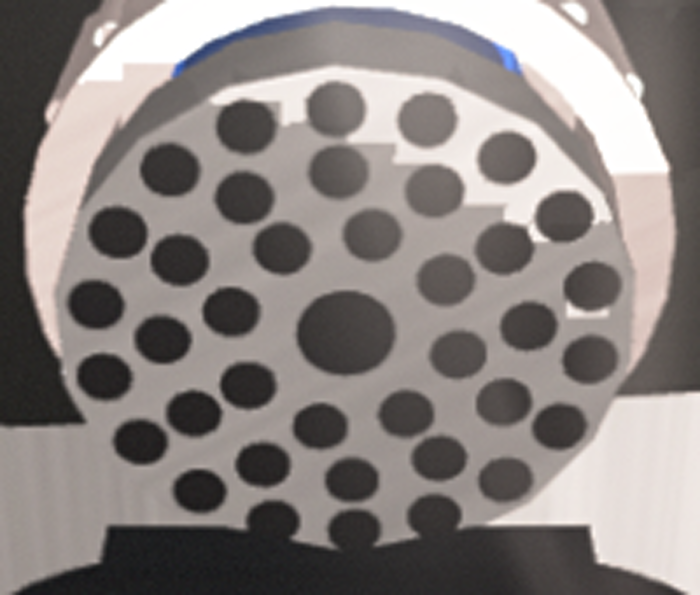

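The plate lies flat on the nose, with its centre hole at about (319,365), within 1 mm of the TCP axis. I'll raise the arm and grip the plate above the rim.

```bash
python3 -m creep '100 0 0 -0.5 0; 100 0 0 -1.5 0; 100 0.05 0 -2.5 0; 100 0.09 0 -2.7 0; 100 0.09 0 -2.7 0; 100 0.09 0 -2.7 0'; python3 chk.py w15
```

```text
clock: 23.45
eef_pos: [475.3, 266.1, 273.3]
tcp_rot: [-3.139, -0.011, 0.002]
contact_force: [-0.9, -0.1, 0.2]
opening: 1.0
23.45 [475.31 266.08 273.28] [-0.9 -0.1  0.2]
plate top rel -161.46
rim rel nan
[(26, 561), (27, 1808), (28, 950), (29, 61), (38, 101), (39, 239), (40, 357), (41, 306), (42, 162)]
  return _methods._mean(a, axis=axis, dtype=dtype,
  ret = ret.dtype.type(ret / rcount)
```

```bash
python3 -m creep '85 0 0 0 0; 75 0 0 0 0; 70 0 0 0 0; 68 0 0 0 0; 66 0 0 0 0; 66 0 0 0 0; 66 0 0 0 0' 25; python3 chk.py w16
```

```text
clock: 24.2
eef_pos: [475.2, 266.0, 273.0]
tcp_rot: [-3.14, -0.011, 0.002]
contact_force: [-0.4, -0.0, 0.9]
opening: 0.66
24.2 [475.23 266.05 273.05] [-0.4 -0.   0.9]
plate top rel -161.24
rim rel -147.3
[(26, 500), (27, 1887), (28, 915), (29, 84), (38, 83), (39, 228), (40, 340), (41, 341), (42, 183), (84, 62)]
```

View pics/w16.png

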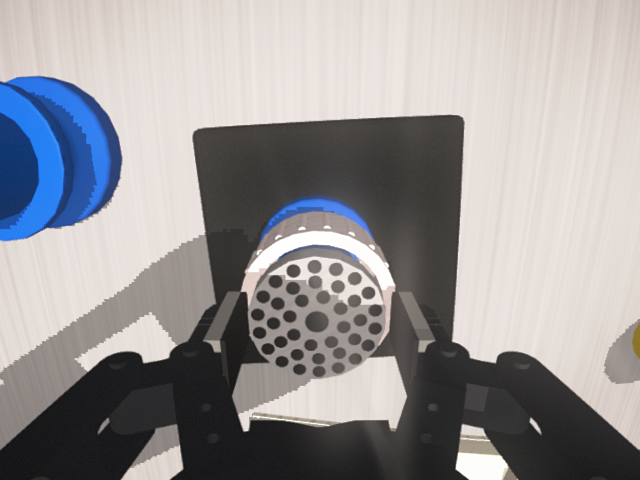

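The plate (317,320) lies between the pads (240 and 400). I'll close slowly.

```bash
python3 -m creep '64 0 0 0 0; 62 0 0 0 0; 60 0 0 0 0; 58 0 0 0 0; 56 0 0 0 0; 50 0 0 0 0; 40 0 0 0 0; 40 0 0 0 0' 30; python3 chk.py w17
```

```text
clock: 25.05
eef_pos: [475.2, 266.0, 273.0]
tcp_rot: [-3.14, -0.01, 0.002]
contact_force: [-1.8, -0.2, 1.3]
opening: 0.597
25.05 [475.21 266.   273.04] [-1.8 -0.2  1.3]
plate top rel -161.99
rim rel -147.0
[(25, 294), (26, 1688), (27, 1223), (28, 160), (37, 76), (38, 196), (39, 345), (40, 336), (41, 201), (42, 63), (76, 65), (87, 61)]
```

View pics/w17.png

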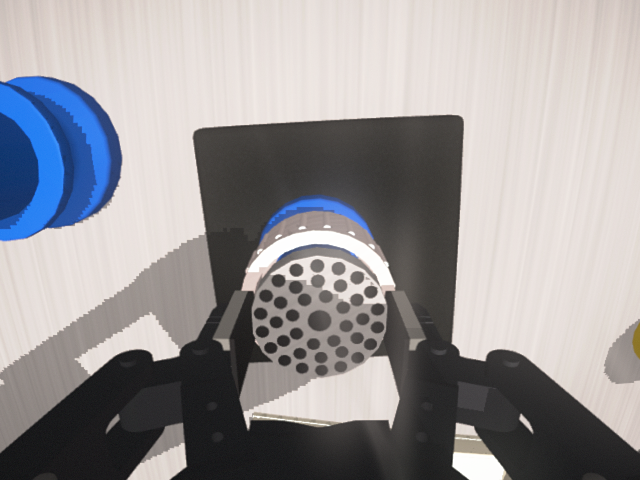

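```bash
python3 -m creep '30 0 0 0 0; 30 0 0 0 0; 30 0 0 -0.1 0; 30 0 0 -0.3 0; 30 0 0 -0.6 0; 30 0 0 -1 0; 30 0 0 -1.5 0; 30 0 0 -2.5 0; 30 0 0 -4 0; 30 0 0 -4 0; 30 0 0 -4 0' 50; python3 chk.py w18
```

```text
clock: 26.2
eef_pos: [474.9, 266.0, 313.5]
tcp_rot: [-3.139, -0.011, 0.002]
contact_force: [0.9, 0.9, -1.9]
opening: 0.59
26.2 [474.87 266.01 313.52] [ 0.9  0.9 -1.9]
plate top rel -162.26
rim rel -147.2
[(27, 563), (28, 1310), (29, 500), (39, 82), (40, 176), (41, 252), (42, 162), (72, 68), (73, 86), (74, 72), (77, 65), (78, 66), (80, 78), (82, 69), (84, 72), (86, 64), (87, 66), (88, 70)]
```

View pics/w18.png

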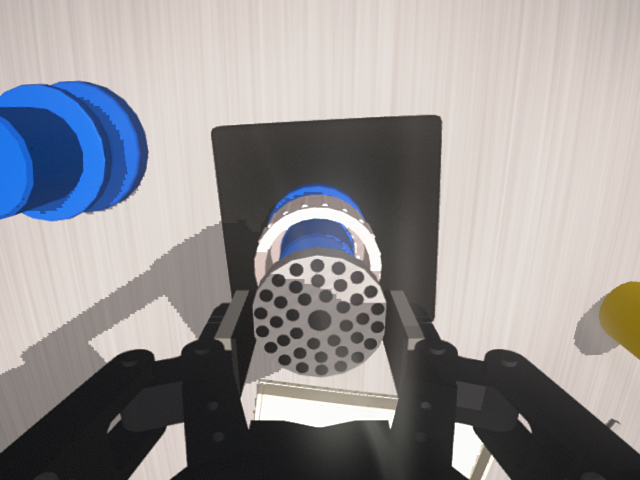

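```bash
python3 -m creep '30 0.5 2 0 0; 30 2 6 0 0; 30 3 11 0 0; 30 4 16 0 0; 30 4.5 20 0 0; 30 4.5 23 0 0; 30 4.5 24.3 1 0; 30 4.5 24.3 4 0; 30 4.5 24.3 7 0; 30 4.5 24.3 9 0; 30 4.5 24.3 10.5 0; 30 4.5 24.3 11.5 0; 30 4.5 24.3 12 0; 30 4.5 24.3 12 0; 30 4.5 24.3 12 0'; python3 chk.py w19
```

```text
clock: 27.75
eef_pos: [521.7, 23.4, 193.4]
tcp_rot: [-3.14, -0.011, 0.002]
contact_force: [0.9, 0.4, -0.9]
opening: 0.586
27.75 [521.66  23.37 193.4 ] [ 0.9  0.4 -0.9]
plate top rel -162.22
rim rel -147.16
[]
```

View pics/w19.png

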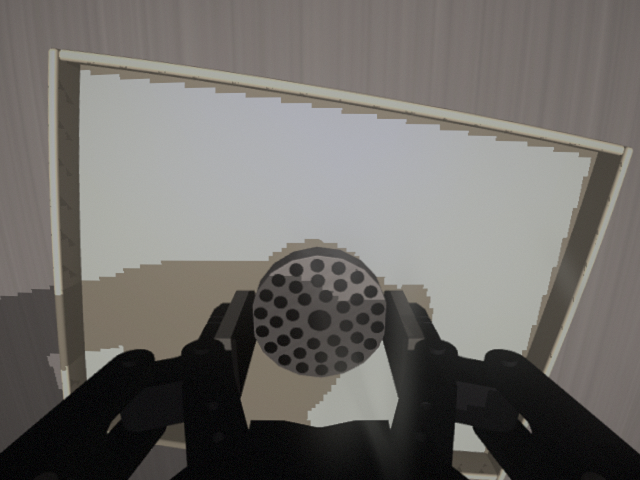

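The plate (320,320) is over the middle of the pan. I'll lower it.

```bash
python3 -m creep '30 0 0 0.5 0; 30 0 0 1 0; 30 0 0 1.3 0; 30 0 0 1.5 0; 30 0 0 1.6 0; 30 0 0 1.65 0; 30 0 0 1.7 0; 30 0 0 1.75 0; 30 0 0 1.75 0'; python3 -c "
from rig import *
s=sense();print(s['eef_pos'],s['contact_force'])"
```

```text
clock: 28.7
eef_pos: [521.9, 23.3, 176.9]
tcp_rot: [-3.14, -0.012, 0.002]
contact_force: [-3.6, -0.1, 12.0]
opening: 0.587
[521.89712352  23.32927353 176.92370516] [-3.58521947 -0.05727706 12.02787959]
```

```bash
python3 -m creep '58 0 0 -0.03 0; 59 0 0 -0.04 0; 60 0 0 -0.05 0; 61 0 0 -0.05 0; 63 0 0 -0.05 0; 66 0 0 -0.05 0; 70 0 0 -0.05 0; 80 0 0 -0.05 0; 90 0 0 -0.05 0; 100 0 0 -0.05 0; 100 0 0 -0.05 0; 100 0 0 -2 0; 100 0 0 -6 0; 100 0 0 -11 0; 100 0 0 -15 0; 100 0 0 -18 0; 100 0 0 -18 0; 100 0 0 -18 0' 30
python3 - <<'E'
from h import *
s=sense();T=camera_info("wrist")["world_to_cam"];print(s["eef_pos"],s["contact_force"],s["clock"])
for n in("wrist","top","scene"):
    C=cam(n);p,d=grab_frame(n);cv2.imwrite(f"pics/{n}9.png",p);np.save(f"pics/{n}9.npy",d)
    if n=="wrist":
        v,u=np.mgrid[100:380,220:420];u=u.ravel();v=v.ravel();dd=d[v,u];k=dd>0
        X=bydepth(n,np.c_[u,v][k],dd[k],C);t=X[(X[:,2]>11)&(X[:,2]<20)&(np.hypot(X[:,0]-521,X[:,1]-23)<40)]
        lo,hi=np.percentile(t,[1,99],axis=0);print("plate",(lo+hi)/2,hi-lo,np.median(t[:,2]))
        print("fit",np.linalg.lstsq(np.c_[t[:,:2],np.ones(len(t))],t[:,2],rcond=None)[0])
E
```

```text
clock: 30.5
eef_pos: [519.7, 23.0, 357.4]
tcp_rot: [-3.14, -0.013, 0.002]
contact_force: [-0.6, -0.6, -0.4]
opening: 1.003
[519.74763449  22.98947919 357.36763411] [-0.5527868  -0.5841637  -0.41733473] 30.5
plate [523.47978994  23.63313258  14.52071796] [49.00452947 49.43290045  3.61835844] 14.729573156951687
fit [ 9.26290358e-04 -3.33813361e-03  1.42888105e+01]
```

View pics/wrist9.png

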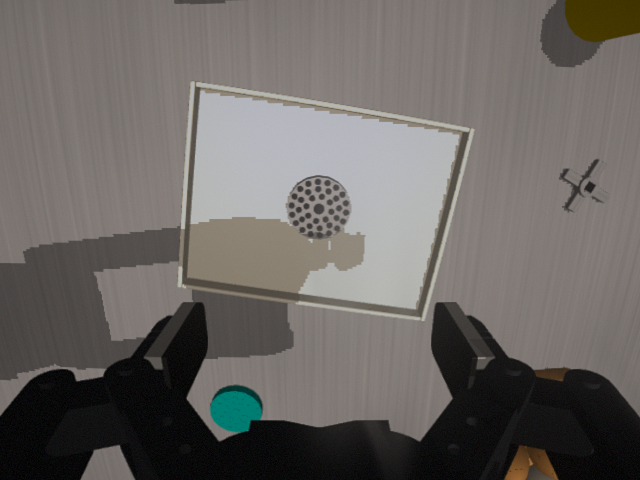

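View pics/scene9.png

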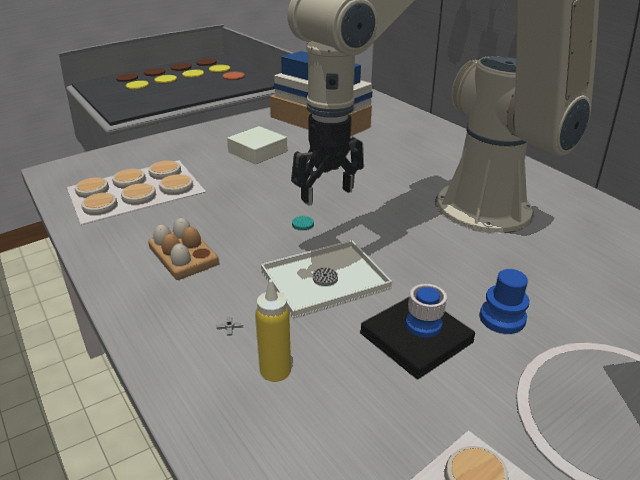

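The plate lies flat in the middle of the pan at (319,208) in the wrist view and (325,276) in the scene view. The ring is round the nose at (428,302), and the bystanders look unmoved. I'll check how the ring is seated from above.

```bash
python3 -m creep '100 -1 -3 -3 0; 100 -4.5 -24.2 -4.5 0; 100 -4.5 -24.2 -4.5 0; 100 -4.5 -24.2 -4.5 0; 100 -4.5 -24.2 -4.5 0; 100 -4.5 -24.2 -4.5 0; 100 -4.5 -24.2 -4.5 0; 100 -4.5 -24.2 -4.5 0; 100 -4.5 -24.2 -4.5 0; 100 -4.5 -24.2 -4.5 0'
python3 - <<'E'
from h import *
s=sense();C=cam("wrist");print(s["eef_pos"],s["clock"])
p,d=grab_frame("wrist");cv2.imwrite("pics/w20.png",p[60:330,180:460])
cv2.imwrite("pics/w20.png",cv2.resize(p[90:290,200:440],None,fx=3,fy=3))
v,u=np.mgrid[90:290,200:440];u=u.ravel();v=v.ravel();dd=d[v,u];k=dd>0
X=bydepth("wrist",np.c_[u,v][k],dd[k],C)
print([(int(b),int(n)) for n,b in zip(*np.histogram(X[:,2],bins=np.arange(20,120,1))) if n>40])
hi=X[(X[:,2]>96)&(X[:,2]<112)];c0=np.median(hi[:,:2],axis=0)
lo_,hi_=np.percentile(hi,[.5,99.5],axis=0);print("ring mid",(lo_+hi_)/2,hi_-lo_)
r=np.hypot(*(hi[:,:2]-((lo_+hi_)/2)[:2]).T)
t=hi[r<17];n=np.median(t[:,2]);print("nose z",n,len(t))
rm=hi[(r>27.5)&(r<31)];rm=rm[abs(rm[:,2]-np.median(rm[:,2]))<3];print("rim z",np.median(rm[:,2]),"tilt",np.linalg.lstsq(np.c_[rm[:,:2]-c0,np.ones(len(rm))],rm[:,2],rcond=None)[0])
t=np.linalg.lstsq(np.c_[t[:,:2]-c0,np.ones(len(t))],t[:,2],rcond=None)[0];print("nose tilt",t)
a=np.load("pics/top0.npy")
A=cv2.imread("pics/top0.png");B=cv2.imread("pics/top9.png")
for nm,(x0,y0,x1,y1) in dict(bottle=(212,98,262,165),knife=(292,125,322,155),eggs=(388,115,472,176)).items():
    sh,_=cv2.phaseCorrelate(*[cv2.cvtColor(I[y0:y1,x0:x1],cv2.COLOR_BGR2GRAY).astype(np.float32) for I in(A,B)]);print(nm,"px shift",np.round(sh,2))
E
```

```text
clock: 31.65
eef_pos: [473.7, 263.5, 400.2]
tcp_rot: [-3.14, -0.008, 0.0]
contact_force: [0.3, 0.4, 0.4]
opening: 1.001
[473.6907004  263.48622384 400.18470951] 31.65
[(24, 96), (25, 177), (26, 825), (27, 5236), (28, 9450), (29, 3980), (30, 352), (39, 49), (40, 80), (41, 93), (42, 41), (67, 42), (68, 83), (69, 43), (72, 133), (73, 287), (74, 106), (76, 41), (78, 42), (79, 41), (81, 45), (83, 50), (84, 53), (85, 62), (86, 62), (87, 54), (88, 67), (89, 63), (90, 65), (91, 66), (92, 62), (93, 73), (94, 67), (95, 86), (96, 63), (97, 74), (98, 90), (99, 493), (100, 1070), (101, 953), (102, 1289), (103, 471)]
ring mid [476.0197038  266.66824861 100.20877537] [60.82075175 62.08901224  7.75498944]
nose z 102.49442230307153 1744
rim z 100.47118079322351 tilt [-1.81216684e-03 -5.38212226e-04  1.00481390e+02]
nose tilt [-4.27839656e-03 -3.56870156e-04  1.02508339e+02]
bottle px shift [-0.16  0.08]
knife px shift [-13.17  -5.56]
eggs px shift [ 0.01 -0.02]
```

View pics/w20.png

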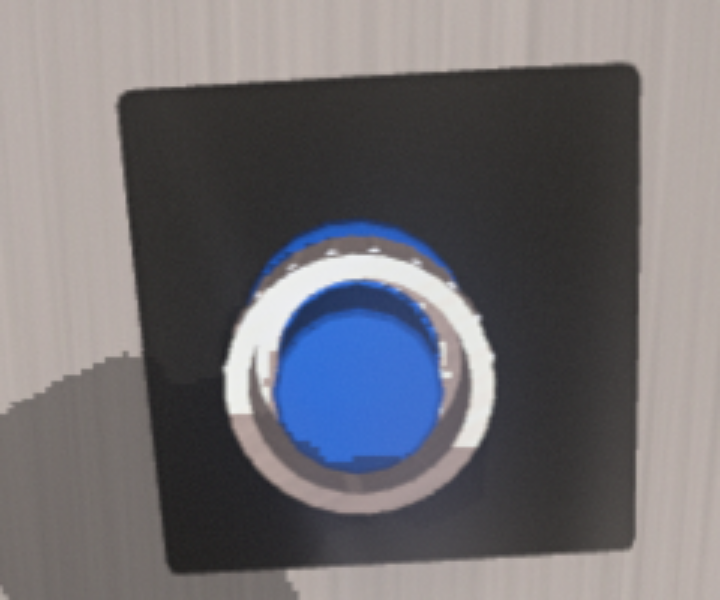

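The ring is seated concentric round the nose, with its rim 2.0 mm below the nose top. The knife shift reading is suspect because the patch is small, so I'll check it with a fresh top view.

Run:
```python
from h import *
p,d=grab_frame("top");cv2.imwrite("pics/top10.png",p);A=cv2.imread("pics/top0.png")
cv2.imwrite("pics/kn.png",np.hstack([cv2.resize(I[110:170,270:340],(400,343)) for I in(A,p)]))
for I in(A,p):
    g=cv2.cvtColor(I,cv2.COLOR_BGR2GRAY)[120:160,285:330];m=(g<85);v,u=np.where(m);print(u.mean()+285,v.mean()+120,m.sum())
    # plate check later
```

```text
306.29411764705884 139.1764705882353 17
306.7692307692308 138.69230769230768 13
```

View pics/kn.png

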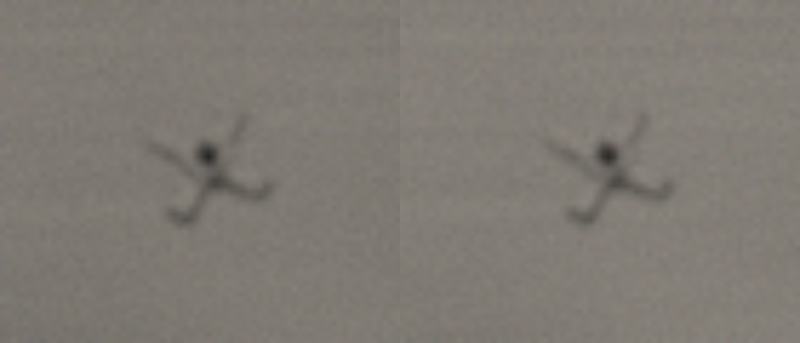

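The knife has not moved: it is at the same spot, (306,139), in both pictures. I'll hand in.

```bash
python3 -c "
from rig import *
print(sign_off())"
```

```text
the job is handed in; nothing more can be done
None
```

The job is handed in at about 32 s of the 72 s allowed; sign_off reports no verdict. I gripped the ring nut and pressed it down over the smaller stomper's nose at about 5 mm/s. The plate began to slide at about 17 N of net push and came free with a drop in the force. I let the mat unload before releasing the ring, then picked the plate off the nose and laid it in the pan.

What the last checks showed:
- **Ring nut:** its rim is 2.0 mm below the nose top, as it should be when down on the flange. It is level and concentric with the nose, and the stomper stands upright.
- **Plate:** it lies flat in the middle of the pan, at about (523, 24), with its top at 14.5 mm (14 mm expected).
- **Bystanders:** the sauce bottle and eggs moved less than 0.2 px in the top view. A first image comparison gave a 13 px shift for the knife. The before and after crops show it in the same place, so I put that down to a poor match on a small patch.

Two things were not quite clean. Sideways forces of up to 4 N built up while pressing, which I eased with shifts of under 1 mm. The plate also pressed on the pan with about 12 N just before I let go of it. The wrist reading gave no sign of more than about 17 N on the stomper, but it was sampled only between moves, so a brief peak could have been missed.

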